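# Post a sample pot under the spring flap of a drop-off hopper

## Robot

A 6-joint arm with a two-finger parallel gripper is mounted at the origin on a cart in front of the work surface, level with it; the furniture and walls round the work are solid. World frame = base frame: x ahead of the robot, y to its left, z up, the work surface at z = 0. Lengths are in m, angles in rad, forces in N, time in s.
With the tool pointing down it reaches from about 0.3 to 0.775 m from the base axis. Payload 14.6 kg.
Tool frame: the origin (TCP) lies on the centre line of the jaws, within the pads' length; the fingertips stand env.nose_length ahead of it and the grasp point (between the pads) is the TCP (env.nose_length is the distance from the TCP to the fingertips, in m); z points along the fingers, y is the line along which they close (so a half turn about z gives the same grasp; the last joint's range is limited). The gripper opens to 85 mm and grips with 20 to 120 N. Pads are 22 mm wide; open, the fingers measure 114 mm over their backs; the gripper's body (76 mm by 85 mm) begins 54 mm behind the grasp point. The pads swing forward as they close: fully open they stand 13 mm farther back than shut.
Start: joints at [1.257, 0.3, 1.521, -0, 1.321, -0.067], TCP at [0.134, 0.533, 0.25] pointing down, gripper open.
Joint ranges: [-3.03, 3.03], [-0.79, 2.21], [0.23, 2.52], [-1.04, 4.18], [0, 3.07], [-2.55, 2.55]. Speed limits (rad/s): [2.22, 2.22, 2.57, 3.14, 3.14, 3.14].

## Interface

Orientations are given as a unit quaternion [x, y, z, w].
In Python, from plant import env, optics, job gives the robot as it stands. The module is installed in compiled form; this text tells all that it offers. Calls block until the motion is done:
- env.move_pose(position, orientation): joint-space move of the TCP to a pose.
- env.move_linear(position, ori=None, speed=0.15): straight line of the TCP; ori=None keeps the orientation; speed is the mean speed in m/s.
- env.movej(angles): joint-space move.
- env.set_gripper(opening, strength=None): finger opening in m; strength is the grip in N (None keeps the last); returns when the fingers have stopped.
- env.wait(seconds).
- env.ik(position, orientation): joint angles nearest the present ones, or None.
- env.state(): the state.
- optics.grab_frame(name): name is "scene" or "side" or "wrist"; returns a dict with "img" (400x640x3 uint8, blue, green, red), "range_z" (400x640 float32, m along the optical axis (not along the pixel's ray), 0 where there is no reading), "fx", "fy", "cx", "cy" (pixels), "k1" (the pictures are not rectified: a ray, as slopes to the right and down, at radius r is drawn at 1 + k1 r^2 times it, then the intrinsics apply), "rvec" (rotation vector, rad) and "tvec" (3), from world to camera coordinates, as OpenCV has them. Camera axes: x right, y down, z forward; pixel columns grow to the right and rows downward; lengths in m; the calibration is good to about 2 mm. A picture is of the moment at which its call begins.
A pose or a line that the arm cannot do raises env.PlanningError and nothing moves.
- job.sign_off(): hands the job in; it is judged then, once.
The state is a dict: "time_s": time; "q": joint angles; "joint_velocities": joint speeds; "joint_torque": joint torques, N m; "ee_pos": TCP position; "tcp_rot": TCP orientation; "contact_force": force on the tool from outside, world axes, zero at the start; "torque": the same for the moment, N m; "opening": finger opening in m; "gripper_force": force on a finger pad.
Only numpy, scipy, OpenCV 4.12 (cv2) and the standard library are available. Lean on these libraries where they do the work, as an engineer would, in place of code of your own. Each camera call takes 0.05 s, during which the arm holds its last target. There are 200 camera calls.

## Task

Post the low screw-cap sample pot in the drop-off station: with one fingertip press down and hold the long bar beside the lane, which keeps the spring-closed flap open, and meanwhile push the pot along the lane with the other fingertip until it drops over the lane's end into the hopper under the flap. Then let the flap spring shut and come clear. Only push the pot, never lift it or take it out of the lane; don't ram it against the flap or let the flap clap down on it, and leave the other things on the table where they are.

Things in the scene. Friction and masses are not known exactly. Their poses are not given: they have to be found in the camera images.
- station: Grey station fixed to the table, 256 x 74 mm. Origin on the table under the middle of the lane's end edge; x along the lane in the pushing direction, y to the press bar's side. The level lane runs from x = -175 to 0 mm: floor 48 mm above the table, 44 mm wide between walls 4 mm thick and 12 mm high, open at its start, top and end; then a sheer drop into the hopper.
- lane_end (a point): Middle of the lane's end edge, on the lane floor (station x = 0, y = 0, 48 mm above the table). The pot tips into the hopper by itself once its centre is past this edge, so the pushing finger can stay in front of the flap.
- pot_center (a point): Centre of the sample pot, half-way up: a low round pot, 36 mm in diameter and 22 mm high, clear body and white ribbed screw cap, about 50 g. It stands upright on the lane floor, its centre 60 to 115 mm before the lane's end.
- cover (a joint): Angle (rad) of the spring-closed aluminium cover: 0 shut, 0.80 stop. One rigid sheet turns on a rod along the lane at station y = +30 mm, 78 mm above the table; press bar on its +y side, flap over the hopper on its -y side. Pressing the bar down (2 to 3 N starts it, 5 to 6 N holds it wide open) lifts the flap. The pot passes under it from about 0.6; at 0.70 the bar is level.
- bar_mid (a point): Middle of the press bar's upper face, moves with the cover: flat strip, station x = -165 to 5 mm, 36 mm wide. Shut, it slopes up outwards at 0.70 rad: inner edge at y = 51 mm, 69 mm above the table, outer y = 78, 92 mm. At cover = 0.70 it is level, y = 40 to 76 mm, 58 mm above the table (10 mm above the lane floor); a fingertip can then slide along it beside the lane.
- flap_tongue (a point): Lower edge of the flap's tongue, moves with the cover. The flap is a plate 70 x 58 mm over the hopper (station x = 10 to 80 mm, 78 mm above the table when shut); its 20 mm wide tongue hangs down at x = 10 mm, y = -22 to -2 mm, to 4 mm above the lane floor and stops the pot. Wide open, the flap's far edge is about 117 mm above the table.
- reagent_0: Small brown reagent bottle with a blue cap, 34 mm in diameter, 71 mm high, origin under its foot. Leave alone.
- reagent_1: Small white reagent bottle, 34 mm in diameter, 59 mm high, origin under its foot. Leave alone.
- reagent_2: Small brown reagent bottle with a black cap, 34 mm in diameter, 63 mm high, origin under its foot. Leave alone.
- tape_roll: Roll of tape lying flat, 61 mm in diameter, 19 mm high. Leave alone.
- usb_stick: Black USB stick, 33 x 50 x 8 mm, lying on the table. Leave alone.
- spanner: Steel spanner, 36 x 131 x 8 mm, lying on the table. Leave alone.
- hopper_in (a point): Middle of the hopper's rubber floor, 7 mm above the table, station x = 38 mm. Inside, the hopper spans station x = 0 to 76 mm and y = -22 to 22 mm; its walls reach 76 mm above the table.
Not all that is in view belongs to the job. Leave any blue or purple look-alike of the part that bears pot_center alone.

How it is judged:
On the way, in this order (a step that is already met when the one before it is completed fails the run):
1. a fingertip holds the flap wide open by its bar while the pot is still in the lane (value of joint cover above 0.55 rad and contact force between the fingers and cover above 0.3 N and x of pot_center in the frame of station below -0.02 m), for 0.2 s.
2. the pot is down in the hopper while the flap is still held open (value of joint cover above 0.3 rad and x of pot_center in the frame of station above 0.005 m and z of pot_center in the frame of station below 0.045 m), for 0.05 s.
At the end, for the whole second after the job is handed in: The pot lies at rest in the hopper (its centre inside the hopper walls and at least 10 mm below the lane floor), whichever way up, and the flap is shut (cover below 0.06 rad) (value of joint cover below 0.06 rad and x of pot_center in the frame of station between 0.005 and 0.075 m and y of pot_center in the frame of station between -0.022 and 0.022 m and z of pot_center in the frame of station below 0.038 m and linear speed of pot below 0.02 m/s); the robot touches nothing.
It fails at once if the pot is lifted more than 12 mm off the lane (z of pot_center in the frame of station above 0.071 m).
It fails at once if the pot leaves the lane sideways or at its start (y of pot_center in the frame of station above 0.03 m or y of pot_center in the frame of station below -0.03 m or x of pot_center in the frame of station below -0.19 m).
It fails at once if the pot is rammed against the flap, or the flap claps down on it (over 4 N) (contact force between pot and cover above 4 N).
It fails at once if another thing on the table is moved more than 15 mm (distance of any of reagent_0, reagent_1, reagent_2, tape_roll, usb_stick, spanner from where it was at the start of the episode above 0.015 m).
It also fails if it takes over 40 s, if anything falls off the work surface, if the arm or the gripper's body presses on something with over 40 N, if the wrist force passes 120 N, or if a joint passes its speed limit or range.

## Working session

There is one attempt and no reset: what is moved stays moved. The work goes in short steps, each a Python script; the robot and the scene stay as the last script left them, time stands still between calls to the robot, and variables do not carry over. Pictures are saved under pics/ and viewed, at most 12 in all, crops included, and the job is handed in when it is done.

```bash
mkdir -p pics; cat > h.py <<'E'
import numpy as np, cv2
from plant import env, optics, job
from scipy.spatial.transform import Rotation as R
def world(f,u,v,z=None):
    K=np.array([[f['fx'],0,f['cx']],[0,f['fy'],f['cy']],[0,0,1]])
    s=cv2.undistortPoints(np.array([[[u,v]]],float),K,np.array([f['k1'],0,0,0,0.]))[0,0]
    Rm=cv2.Rodrigues(np.array(f['rvec'],float))[0]; t=np.array(f['tvec'],float).ravel()
    d=Rm.T@np.array([s[0],s[1],1]); c=-Rm.T@t
    if z is None: return c+d*f['range_z'][int(round(v)),int(round(u))]
    return c+d*(z-c[2])/d[2]
E
python3 - <<'E'
from h import *
import pickle
for n in("scene","side","wrist"):
    f=optics.grab_frame(n); pickle.dump(f,open(n+'.pkl','wb')); cv2.imwrite(f'pics/{n}0.png',f['img'])
    print(n,f['fx'],f['k1'],(-cv2.Rodrigues(np.array(f['rvec'],float))[0].T@np.array(f['tvec'],float).ravel()))
s=env.state();print(env.nose_length,s['tcp_rot'],s['opening'],s['contact_force'])
E
```

```text
scene 386.6712633232364 -0.029067822360146472 [-0.13784243 -0.47153072  0.51571282]
side 441.6928237939851 0.03595948761482301 [0.90430139 0.59022721 0.94871118]
wrist 304.09123849610813 -0.0125730964041928 [0.06825852 0.5510935  0.3733561 ]
0.019 [ 1.23068733e-01  9.92398055e-01 -4.24807457e-04 -7.91010256e-05] 0.08510844633194907 [-0.22932849  0.4726034  -0.52313972]
```

View pics/scene0.png

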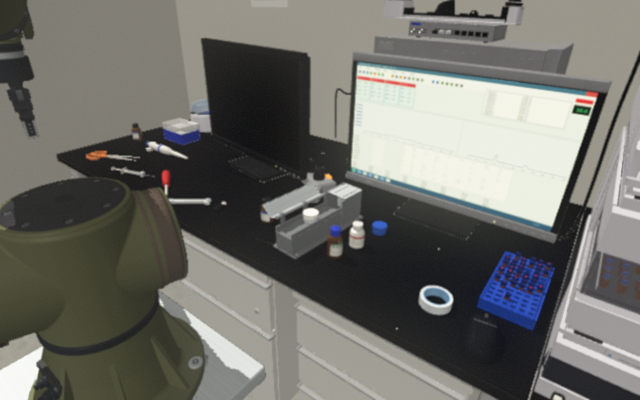

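View pics/side0.png

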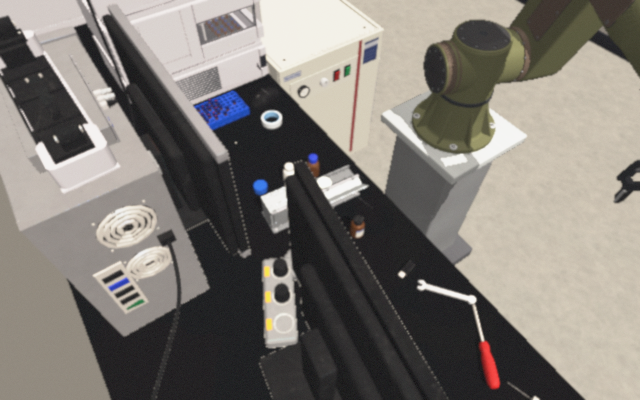

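Scene: the station spans about (275–362, 180–255). Its lane start is near (290,240), the hopper near (345,200), and the bar on the left. Pot candidates are the white cap in the lane at (312,214) and a blue look-alike on the table at (379,228). I choose the white one and check it in a close crop.

```bash
python3 - <<'E'
from h import *
import pickle
f=pickle.load(open('scene.pkl','rb'));g=pickle.load(open('side.pkl','rb'))
a=cv2.resize(f['img'][165:265,250:400],None,fx=5.3,fy=5.3,interpolation=cv2.INTER_CUBIC)
cv2.imwrite('pics/crop.png',a[:530,:795])
for p in((312,212),(340,200),(290,240),(300,195),(379,226),(280,60),(250,90),(300,150),(360,190)): print(p,world(f,*p).round(3))
print('side')
for p in((325,183),(280,205),(345,188),(300,190),(260,187),(357,225),(290,180)): print(p,world(g,*p).round(3))
E
```

```text
(312, 212) [0.488 0.01  0.071]
(340, 200) [ 0.582 -0.006  0.07 ]
(290, 240) [ 0.396 -0.001  0.045]
(300, 195) [0.522 0.074 0.082]
(379, 226) [ 0.607 -0.107  0.021]
(280, 60) [0.662 0.257 0.369]
(250, 90) [0.684 0.401 0.268]
(300, 150) [0.642 0.173 0.143]
(360, 190) [ 0.642 -0.026  0.082]
side
(325, 183) [0.488 0.02  0.071]
(280, 205) [0.622 0.023 0.082]
(345, 188) [0.455 0.061 0.071]
(300, 190) [0.679 0.214 0.386]
(260, 187) [ 0.616 -0.098  0.021]
(357, 225) [0.488 0.158 0.051]
(290, 180) [0.681 0.187 0.386]
```

View pics/crop.png

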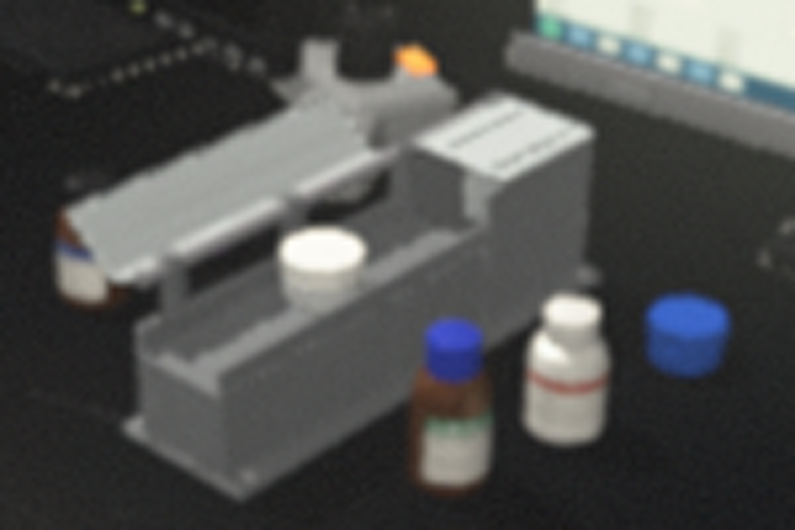

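The crop confirms the white-ribbed clear pot in the lane, with the blue one outside on the table. The lane runs roughly along world +x and the bar is on the +y side. Next I take a view from above with the wrist camera.

```bash
python3 - <<'E'
from h import *
import pickle
env.move_pose([0.45,0.02,0.30],[0,1,0,0]); env.set_gripper(0.0435)
env.move_pose([0.52,0.02,0.29],[0,1,0,0]); env.wait(0.3)
f=optics.grab_frame("wrist"); pickle.dump(f,open('w1.pkl','wb'))
cv2.imwrite('pics/w1.png',cv2.resize(f['img'],None,fx=1.25,fy=1.25))
s=env.state();print(s['time_s'],s['opening'],s['ee_pos'],s['contact_force'])
E
```

```text
3.5417 0.04368192236780787 [0.51966895 0.02001102 0.29051436] [-0.44129649  0.71973051 -0.08765167]
```

View pics/w1.png

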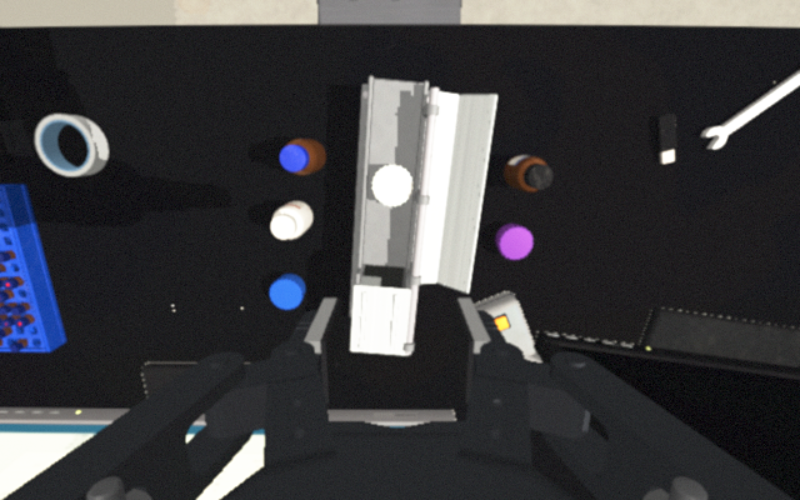

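The wrist view shows the pot at (392,185), the lane walls at about x=362 and x=425, and the lane end edge near y=268. The flap is at (350–415, 288–353), the bar at (435–497, 92–290), and the blue and purple look-alikes sit outside the lane. I enlarge it to read the station axes.

```bash
python3 - <<'E'
from h import *
import pickle
f=pickle.load(open('w1.pkl','rb'))
c=f['img'][56:288,272:408].transpose(1,0,2)
cv2.imwrite('pics/w1c.png',cv2.resize(c,None,fx=3.4,fy=3.4,interpolation=cv2.INTER_CUBIC))
r=f['range_z']
# height rows across lane
Z=lambda u,v: world(f,u,v)
for v in (90,110,175,190,205,250): print(v,[tuple((Z(u,v)[1:]*1000).round().astype(int)) for u in range(278,400,4)])
E
```

```text
90 [(np.int64(-30), np.int64(-2)), (np.int64(-25), np.int64(0)), (np.int64(-20), np.int64(0)), (np.int64(-14), np.int64(7)), (np.int64(-5), np.int64(59)), (np.int64(-1), np.int64(49)), (np.int64(3), np.int64(47)), (np.int64(8), np.int64(48)), (np.int64(12), np.int64(48)), (np.int64(17), np.int64(48)), (np.int64(21), np.int64(46)), (np.int64(26), np.int64(48)), (np.int64(31), np.int64(48)), (np.int64(35), np.int64(47)), (np.int64(40), np.int64(48)), (np.int64(43), np.int64(67)), (np.int64(46), np.int64(83)), (np.int64(50), np.int64(83)), (np.int64(54), np.int64(82)), (np.int64(59), np.int64(74)), (np.int64(64), np.int64(72)), (np.int64(68), np.int64(72)), (np.int64(73), np.int64(70)), (np.int64(76), np.int64(74)), (np.int64(80), np.int64(77)), (np.int64(83), np.int64(81)), (np.int64(87), np.int64(83)), (np.int64(91), np.int64(85)), (np.int64(94), np.int64(89)), (np.int64(98), np.int64(90)), (np.int64(125), np.int64(-1))]
110 [(np.int64(-31), np.int64(1)), (np.int64(-25), np.int64(2)), (np.int64(-20), np.int64(0)), (np.int64(-15), np.int64(5)), (np.int64(-5), np.int64(60)), (np.int64(-
[... 3825 characters left out ...]
)), (np.int64(12), np.int64(80)), (np.int64(17), np.int64(83)), (np.int64(22), np.int64(80)), (np.int64(26), np.int64(81)), (np.int64(31), np.int64(80)), (np.int64(36), np.int64(82)), (np.int64(45), np.int64(-1)), (np.int64(51), np.int64(-1)), (np.int64(57), np.int64(0)), (np.int64(63), np.int64(-1)), (np.int64(69), np.int64(0)), (np.int64(75), np.int64(0)), (np.int64(81), np.int64(-2)), (np.int64(43), np.int64(278)), (np.int64(43), np.int64(290)), (np.int64(44), np.int64(292)), (np.int64(46), np.int64(292)), (np.int64(48), np.int64(291)), (np.int64(52), np.int64(282)), (np.int64(21), np.int64(414)), (np.int64(55), np.int64(283)), (np.int64(125), np.int64(34)), (np.int64(131), np.int64(34))]
```

View pics/w1c.png

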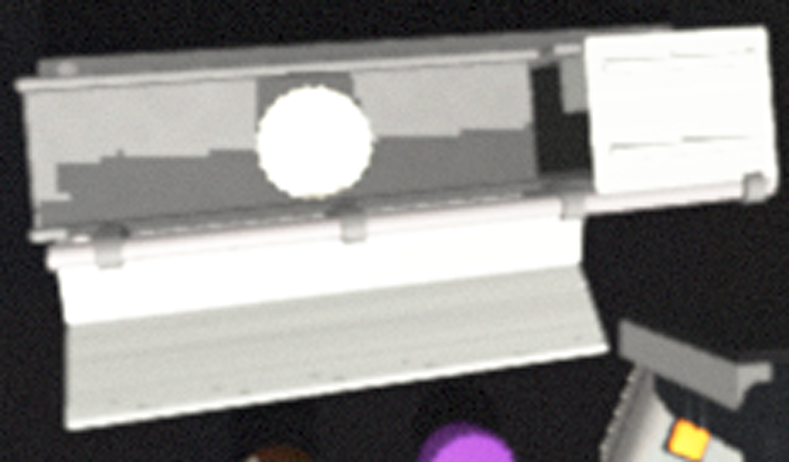

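```bash
cat >> h.py <<'E'
def fit(W,S):
    W=np.array(W);S=np.array(S);a=W-W.mean(0);b=S-S.mean(0)
    th=np.arctan2((b[:,0]*a[:,1]-b[:,1]*a[:,0]).sum(),(a*b).sum())
    M=np.array([[np.cos(th),-np.sin(th)],[np.sin(th),np.cos(th)]]);return th,W.mean(0)-M@S.mean(0),M
E
python3 - <<'E'
from h import *
import pickle
f=pickle.load(open('w1.pkl','rb'))
P=[(17,85,60,-175,-26),(33,240,60,-175,26),(67,430,92,-165,78),(607,350,92,5,78),(67,323,69,-165,51),(583,265,69,5,51),(535,120,48,0,None),
(585,38,79,10,None),(768,28,79,80,None)]
w=lambda x,y,z: world(f,272+y/3.4-.35,56+x/3.4-.35,z/1000)[:2]*1000
W=[w(*p[:3]) for p in P if p[4] is not None];S=[p[3:] for p in P if p[4] is not None]
th,t,M=fit(W,S);print(th,t)
for p in P: print(p,(M.T@(w(*p[:3])-t)).round(1))
pc=w(315,140,70);print('pot',pc,M.T@(pc-t))
# depth-based check: cap pixels
v,u=np.mgrid[56:288,272:408];pts=np.array([world(f,a,b) for a,b in zip(u.ravel(),v.ravel())])*1000
s=(pts[:,:2]-t)@M
k=(abs(s[:,1])<20)&(s[:,0]<-20)&(pts[:,2]>66)&(pts[:,2]<76);print('cap',k.sum(),s[k].mean(0),np.ptp(s[k],0),pts[k,2].mean())
k=(s[:,0]>10)&(s[:,0]<82)&(pts[:,2]>74)&(pts[:,2]<90)&(abs(s[:,1])<40);print('flap',np.percentile(s[k],[1,99],axis=0),pts[k,2].mean())
np.savez('st.npz',th=th,t=t/1000,M=M)
# tip of fingers from depth
for n in (0,1):
    sl=(slice(230,290),slice(240,275)) if n==0 else (slice(230,290),slice(360,400))
    v,u=np.mgrid[sl];q=np.array([world(f,a,b) for a,b in zip(u.ravel(),v.ravel())])
    q=q[q[:,2]>0.2];print('finger z',np.percentile(q[:,2],[0,1,5,20]),np.percentile(q[:,:2],[1,99],axis=0))
E
```

```text
-0.0805355970671547 [572.69867425   9.02820258]
(17, 85, 60, -175, -26) [-175.2  -24.7]
(33, 240, 60, -175, 26) [-174.5   24.6]
(67, 430, 92, -165, 78) [-165.2   78.6]
(607, 350, 92, 5, 78) [ 4.  77.4]
(67, 323, 69, -165, 51) [-165.5   50.8]
(583, 265, 69, 5, 51) [ 6.4 51.4]
(535, 120, 48, 0, None) [-0.4 -1.5]
(585, 38, 79, 10, None) [  9.7 -28.2]
(768, 28, 79, 80, None) [ 81.3 -28.3]
pot [488.46801421  15.65183735] [-84.49051029  -0.17406987]
cap 815 [-85.12899525   0.63031306] [37.00861819 36.32629326] 69.78603417081948
flap [[ 10.72594915 -27.92368467]
 [ 77.7644447   31.9000468 ]] 81.10702071113535
finger z [0.2736295  0.27584515 0.27917373 0.28597365] [[ 0.50686306 -0.01328602]
 [ 0.52892434 -0.00053622]]
finger z [0.27280706 0.27550905 0.27893208 0.2865845 ] [[0.5064745  0.04257082]
 [0.52888198 0.05579725]]
```

The station fit has about 1 mm residuals, with the pot at station x = -85 mm, y ≈ 0. The fingertip depth agrees with nose_length. Next I descend behind the pot onto the bar, watching the force.

```bash
cat >> h.py <<'E'
try:
    D=np.load('st.npz');TH,T,MM=float(D['th']),D['t'],D['M']
    Q=(R.from_euler('z',TH)*R.from_quat([0,1,0,0])).as_quat()
    def P(x,y,z): return [*(T+MM@np.array([x,y])/1000),z/1000+env.nose_length]  # station mm, z of fingertip
except OSError: pass
E
python3 - <<'E'
from h import *
env.move_pose(P(-120,29,150),Q); env.move_linear(P(-120,29,95),Q); env.wait(.2)
f0=np.array(env.state()['contact_force']); print(f0)
for z in (86,83,80,77,74,70,66,63,61):
    env.move_linear(P(-120,29,z),Q,speed=0.04); env.wait(.1); s=env.state()
    d=np.array(s['contact_force'])-f0; print(z,round((s['ee_pos'][2]-env.nose_length)*1000,1),d.round(2))
    if d[2]>15: break
f=optics.grab_frame("wrist"); cv2.imwrite('pics/w2.png',cv2.resize(f['img'],None,fx=1.25,fy=1.25)); print(s['time_s'])
E
```

```text
[ 0.18742627 -0.52850135  0.15857544]
86 86.0 [-0.02  1.39  0.29]
83 83.0 [-0.27  1.19  0.7 ]
80 80.0 [-0.45  0.64  0.15]
77 77.0 [0.13 0.77 0.95]
74 74.1 [-0.1  -0.33  2.69]
70 70.1 [ 0.98 -3.7   3.51]
66 66.3 [ -0.76 -10.05   6.59]
63 63.5 [ -2.79 -17.68  12.53]
61 61.8 [ -5.36 -23.85  16.66]
8.15
```

View pics/w2.png

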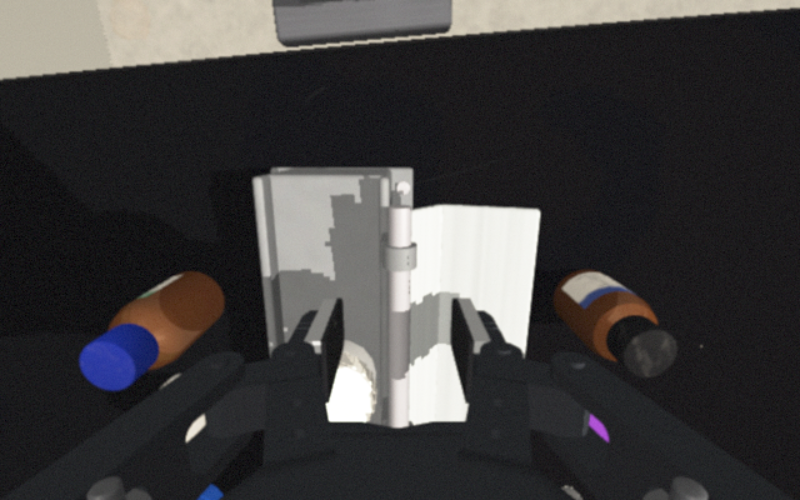

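The wrist view shows the bar finger on the bar at (480,400) and the other finger in the lane behind the pot at (325,350). The sideways force of -24 N is more than expected, so I measure the cover angle and finger state from depth.

```bash
python3 - <<'E'
from h import *
f=optics.grab_frame("wrist");s=env.state()
print(s['opening'],s['gripper_force'],np.round(s['contact_force'],1),np.round(s['torque'],2),np.round(s['ee_pos'],4),P(-120,29,61))
v,u=np.mgrid[130:395,180:460];q=np.array([world(f,a,b) for a,b in zip(u.ravel(),v.ravel())])
st=np.c_[(q[:,:2]-T)@MM,q[:,2]]*1000
k=(st[:,0]<-130)&(st[:,0]>-165)&(st[:,2]>40)&(st[:,2]<110)
b=st[k]
for y in range(-30,95,4):
    m=(b[:,1]>=y)&(b[:,1]<y+4)
    if m.sum(): print(y+2,m.sum(),np.median(b[m,2]).round(1),end=' | ')
k=(st[:,2]<110)&(st[:,2]>57)&(abs(st[:,0]+120)<14); c=st[k]
print('\nfingers')
for z in range(56,110,5):
    for lo,hi in((-30,25),(35,100)):
        m=(c[:,2]>=z)&(c[:,2]<z+5)&(c[:,1]>lo)&(c[:,1]<hi)
        if m.sum()>3: print(z,lo,np.percentile(c[m,1],[2,98]).round(0),np.percentile(c[m,0],[2,98]).round(0))
E
```

```text
0.04362807147846927 11.375591307878494 [ -4.9 -23.9  16.8] [-3.49  0.81  0.11] [0.4557 0.0459 0.0808] [np.float64(0.4554206313335494), np.float64(0.04758803464084843), 0.08]
-28 62 59.4 | -24 1041 57.6 | -20 485 48.0 | -16 479 48.0 | -12 473 47.9 | -8 492 48.0 | -4 546 48.1 | 0 709 48.4 | 4 805 48.5 | 8 532 48.0 | 12 486 48.0 | 16 477 47.9 | 20 398 48.1 | 24 524 71.5 | 28 750 82.0 | 32 668 81.3 | 36 603 72.2 | 40 560 67.7 | 44 523 63.4 | 48 599 62.5 | 52 924 64.1 | 56 914 65.2 | 60 713 65.9 | 64 692 67.1 | 68 666 68.2 | 72 674 69.3 | 76 712 70.4 | 80 165 70.6 | 
fingers
56 -30 [-27.  24.] [-134. -107.]
56 35 [45. 47.] [-134. -109.]
61 -30 [-25.  24.] [-131. -108.]
61 35 [42. 62.] [-134. -107.]
66 -30 [-4.  7.] [-131. -109.]
66 35 [37. 79.] [-134. -108.]
71 -30 [-6.  7.] [-131. -110.]
71 35 [35. 78.] [-133. -108.]
76 -30 [-6.  7.] [-131. -109.]
76 35 [50. 63.] [-131. -110.]
81 -30 [-7.  7.] [-131. -109.]
81 35 [50. 63.] [-131. -110.]
86 -30 [-7.  7.] [-131. -110.]
86 35 [50. 63.] [-131. -109.]
91 -30 [-7.  7.] [-131. -110.]
91 35 [50. 63.] [-131. -109.]
96 -30 [0. 7.] [-131. -109.]
96 35 [50. 56.] [-131. -109.]
101 -30 [-10.   7.] [-132. -110.]
101 35 [50. 67.] [-132. -110.]
106 -30 [-19.   5.] [-133. -126.]
106 35 [52. 76.] [-133. -126.]
```

The bar is at slope 0.275, so cover ≈ 0.43. The fingertips sit about 4 mm higher than nose_length implies at this opening, and the grippy tip is dragged inward along the bar's arc. I lift off, shift outward, and press along the arc with the corrected tip length.

```bash
cat >> h.py <<'E'
NOSE=0.0148
def P(x,y,z): return [*(T+MM@np.array([x,y])/1000),z/1000+NOSE]
def arc(phi,y0=39.,z0=6.3):  # TCP y, tip z for cover angle phi
    return 30+y0*np.cos(phi)+z0*np.sin(phi)-35, 78-y0*np.sin(phi)+z0*np.cos(phi)
def cover():
    f=optics.grab_frame("wrist");v,u=np.mgrid[130:395:2,180:460:2]
    q=np.array([world(f,a,b) for a,b in zip(u.ravel(),v.ravel())])
    st=np.c_[(q[:,:2]-T)@MM,q[:,2]]*1000; tx=(MM.T@(np.array(env.state()['ee_pos'][:2])-T))[0]*1000
    b=st[(st[:,0]<tx-14)&(st[:,0]>-163)&(st[:,1]>50)&(st[:,1]<72)&(st[:,2]>40)&(st[:,2]<110)]
    return 0.70-np.arctan(np.polyfit(b[:,1],b[:,2],1)[0]) if len(b)>30 else None
E
python3 - <<'E'
from h import *
env.move_linear(P(-120,29,95),Q); env.move_linear(P(-120,34,92),Q); env.wait(.2)
f0=np.array(env.state()['contact_force'])
for phi in (0,.2,.4,.55,.62,.68):
    y,z=arc(phi); env.move_linear(P(-120,y,z),Q,speed=0.04); env.wait(.1); s=env.state()
    d=np.array(s['contact_force'])-f0; print(phi,round(y,1),round(z,1),round((s['ee_pos'][2]-NOSE)*1000,1),d.round(1),cover())
    if np.linalg.norm(d)>25: break
print(s['time_s'])
E
```

```text
0 34.0 84.3 84.3 [-0.7  0.2 -1.5] -0.0009237444304841524
0.2 34.5 76.4 76.6 [ 1.1 -1.7  2.6] 0.18689432884363422
0.4 33.4 68.6 68.4 [ 1.  -5.8  4.6] 0.422809162044229
0.55 31.5 63.0 63.0 [-1.6 -8.7  8.5] 0.5901914294060661
0.62 30.4 60.5 60.7 [ -2.8 -11.   13.3] 0.6691217011771042
0.68 29.3 58.4 58.8 [ -4.2 -12.8  18.1] 0.7368921817254018
11.7417
```

Cover is ≈ 0.73 with moderate force. Now I push.

```bash
python3 - <<'E'
from h import *
y,z=arc(.66)
for x in (-100,-75,-50,-36,-28,-23):
    env.move_linear(P(x,y,z),Q,speed=0.04); s=env.state()
    print(x,np.round((MM.T@(np.array(s['ee_pos'][:2])-T))*1000,1),round((s['ee_pos'][2]-NOSE)*1000,1),np.round(s['contact_force'],1),cover())
env.wait(.5)
f=optics.grab_frame("scene"); print(env.state()['time_s'])
a=cv2.resize(f['img'][150:250,260:390],None,fx=3.5,fy=3.5,interpolation=cv2.INTER_CUBIC)
w=optics.grab_frame("wrist")['img'][130:400,160:480]; w=cv2.resize(w,(int(320*350/270),350))
cv2.imwrite('pics/p3.png',np.hstack([a,w])[:, :800] if a.shape[1]+w.shape[1]<=800 else np.hstack([a[:,:385],w]))
E
```

```text
-100 [-100.3   29.9] 58.6 [-1.7  0.9  5.9] 0.760018341547735
-75 [-75.4  30. ] 58.6 [-2.2  2.1  5.6] 0.7561670647213413
-50 [-51.4  31.2] 58.6 [-10.5  12.9  11.4] 0.7550617301108259
-36 [-38.7  34.1] 58.7 [-20.   39.7  19.5] 0.7524619530611849
-28 [-30.3  35.6] 59.2 [-17.8  51.4  22.5] 0.7280741194989616
-23 [-25.   35.6] 59.6 [-17.9  51.2  25.9] 0.713393507551822
15.9667
```

View pics/p3.png

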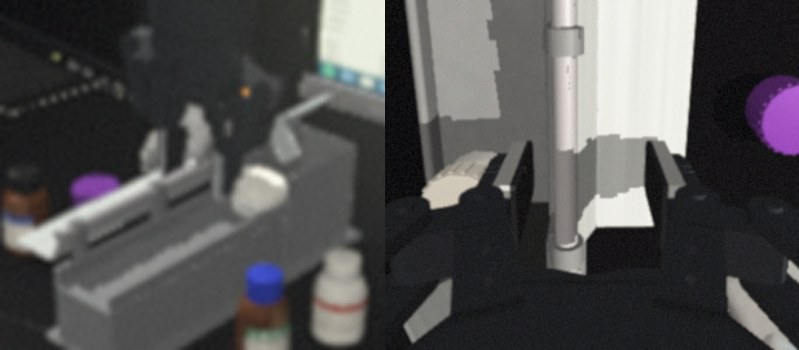

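The pot has slipped past the finger on the -y side, at (262,190) in the left half. It is tilted between the finger and the wall, hence the 51 N sideways force. I measure its pose before mending it.

```bash
cat >> h.py <<'E'
def pot(show=True):
    f=optics.grab_frame("scene");v,u=np.mgrid[170:250,270:370]
    h=f['img'][170:250,270:370].astype(int).reshape(-1,3)
    q=np.array([world(f,a,b) for a,b in zip(u.ravel(),v.ravel())])
    st=np.c_[(q[:,:2]-T)@MM,q[:,2]]*1000
    return st,h,f
E
python3 - <<'E'
from h import *
st,h,f=pot()
k=(st[:,0]>-90)&(st[:,0]<12)&(st[:,1]<16)&(st[:,1]>-50)&(st[:,2]>62.5)&(st[:,2]<100)
p=st[k];print(len(p),np.percentile(p,[0,2,10,50,90,98,100],axis=0).round(1))
for x in range(-50,12,5):
    m=(p[:,0]>=x)&(p[:,0]<x+5)
    if m.sum(): print(x,m.sum(),'y',p[m,1].min().round(),p[m,1].max().round(),'z',p[m,2].min().round(),p[m,2].max().round())
s=env.state();print(np.round(s['contact_force'],1),s['opening'],s['time_s'])
cv2.imwrite('pics/s4.png',cv2.resize(f['img'][175:235,300:370],None,fx=8,fy=8,interpolation=cv2.INTER_CUBIC))
E
```

```text
281 [[-54.3 -32.2  62.7]
 [-36.9 -30.6  63.1]
 [-33.9 -28.5  66.3]
 [-19.   -9.   73.3]
 [  9.2   5.5  93.5]
 [ 10.7   9.8  97.9]
 [ 11.8  12.8  99.6]]
-40 20 y 1.0 11.0 z 64.0 100.0
-35 47 y -6.0 13.0 z 63.0 99.0
-30 38 y -24.0 5.0 z 63.0 94.0
-25 30 y -26.0 1.0 z 63.0 92.0
-20 24 y -30.0 0.0 z 64.0 90.0
-15 18 y -28.0 4.0 z 64.0 75.0
-10 13 y -30.0 -0.0 z 67.0 75.0
-5 20 y -29.0 4.0 z 67.0 75.0
0 23 y -32.0 2.0 z 63.0 77.0
5 28 y -31.0 -7.0 z 63.0 99.0
10 19 y -30.0 -3.0 z 67.0 99.0
[-18.9  51.8  25.4] 0.043268348969118874 16.0667
```

View pics/s4.png

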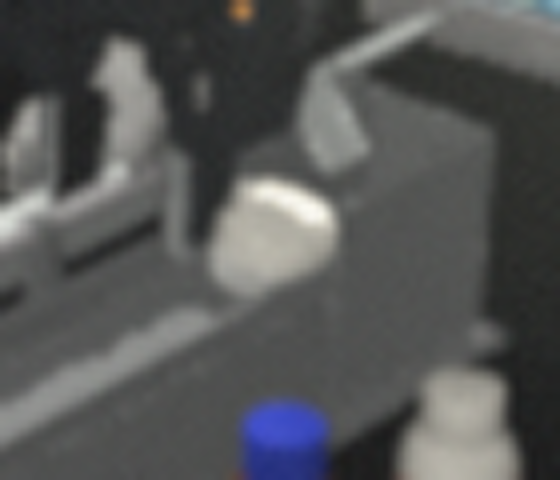

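```bash
python3 - <<'E'
from h import *
_,z=arc(.66); z=58.8
def go(x,y,v=.03):
    env.move_linear(P(x,y,z),Q,speed=v); s=env.state()
    print(x,y,np.round((MM.T@(np.array(s['ee_pos'][:2])-T))*1000,1),round((s['ee_pos'][2]-NOSE)*1000,1),np.round(s['contact_force'],1))
go(-25,34);go(-26,38)
go(-35,39);go(-50,39);go(-75,36)
env.wait(.2); print(env.state()['time_s'],cover())
st,h,f=pot(); a=cv2.resize(f['img'][165:235,280:370],None,fx=4.4,fy=5,interpolation=cv2.INTER_CUBIC)
w=optics.grab_frame("wrist")['img'][130:400,160:480]; w=cv2.resize(w,(400,350))
cv2.imwrite('pics/s5.png',np.hstack([a,w]))
k=(st[:,0]>-70)&(st[:,0]<5)&(st[:,1]<19)&(st[:,1]>-45)&(st[:,2]>63)&(st[:,2]<85)
p=st[k];print(len(p),np.percentile(p,[0,2,10,50,90,98,100],axis=0).round(1))
E
```

```text
-25 34 [-25.6  37.2] 59.5 [-8.3 25.3 18.4]
-26 38 [-26.1  39.3] 59.0 [-2.1  8.8  9.8]
-35 39 [-35.2  39.2] 58.5 [0.5 3.1 2.9]
-50 39 [-50.4  38.9] 58.7 [-1.2 -1.2  6. ]
-75 36 [-75.2  35.9] 58.7 [ 0.6 -0.2  5. ]
18.95 0.7436213596460753
140 [[-68.8 -32.4  63.1]
 [-68.2 -30.7  63.3]
 [-29.5 -27.5  64.8]
 [-16.  -12.1  70. ]
 [  1.3   5.   71.8]
 [  4.2  18.8  77.4]
 [  4.8  18.9  80.6]]
```

View pics/s5.png

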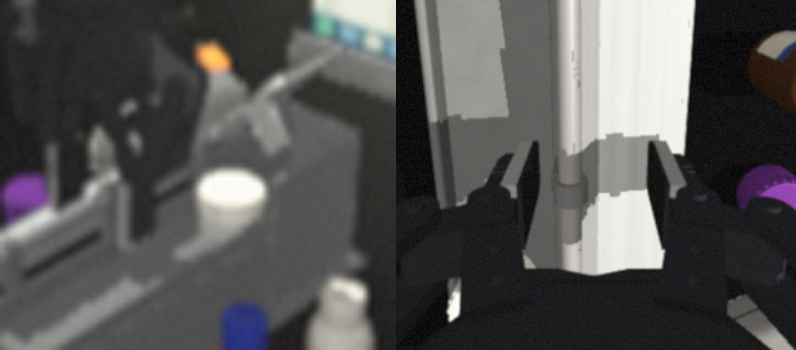

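The pot is upright again in the lane near the end, with its cap at (232,187) in the left half, against the -y wall. I push it squarely this time, aligning the finger with its measured y, in small steps with a side-force check.

```bash
python3 - <<'E'
from h import *
st,h,f=pot()
c=world(f,332.2,201.9,.070)[:2]; c=(MM.T@(c-T))*1000; print('pot',c)
k=(h.min(1)>170)&(abs(st[:,2]-70)<5)&(abs(st[:,0]-c[0])<25)&(abs(st[:,1]-c[1])<25)
p=st[k]; print(k.sum(),p.mean(0),(p.min(0)+p.max(0))/2,np.ptp(p,0))
py=np.clip(c[1],-4,4); z=58.8; y=py+29
def go(x,y,v=.03):
    env.move_linear(P(x,y,z),Q,speed=v); s=env.state(); F=MM.T@np.array(s['contact_force'][:2])
    print(x,round(y,1),np.round((MM.T@(np.array(s['ee_pos'][:2])-T))*1000,1),round((s['ee_pos'][2]-NOSE)*1000,1),F.round(1),round(s['contact_force'][2],1)); return F
go(-75,y)
x0=c[0]-18-11-3
go(x0,y,.05); print('at contact',env.state()['time_s'],cover())
for x in np.arange(x0+4,-18.9,4):
    F=go(x,y,.03)
    if abs(F[1])>9: print('side force, stop'); break
env.wait(.1); st,h,f=pot(); print(env.state()['time_s'],cover())
a=cv2.resize(f['img'][165:235,280:370],None,fx=6,fy=6,interpolation=cv2.INTER_CUBIC); cv2.imwrite('pics/s6.png',a)
E
```

```text
pot [-10.50490555  -5.88034115]
95 [-16.45576832 -10.21496741  70.00408002] [-14.05205275  -8.41062603  68.75653597] [35.41185304 34.64338914  7.05204036]
-75 25.0 [-75.2  24.8] 58.8 [-2.5 -0.1] 5.9
-42.504905548284114 25.0 [-42.7  24.8] 58.8 [-2.1  1.6] 6.9
at contact 20.4667 0.7618580026696709
-38.504905548284114 25.0 [-38.7  24.8] 58.8 [-2.6  0.8] 7.5
-34.504905548284114 25.0 [-34.9  24.9] 58.8 [-3.4  1.6] 6.5
-30.504905548284114 25.0 [-31.   24.9] 58.7 [-3.8  1.9] 7.4
-26.504905548284114 25.0 [-27.1  25.1] 58.7 [-5.2  4.3] 7.5
-22.504905548284114 25.0 [-23.   25.1] 58.8 [-5.6  3.8] 8.6
22.0833 0.7603127509939932
```

View pics/s6.png

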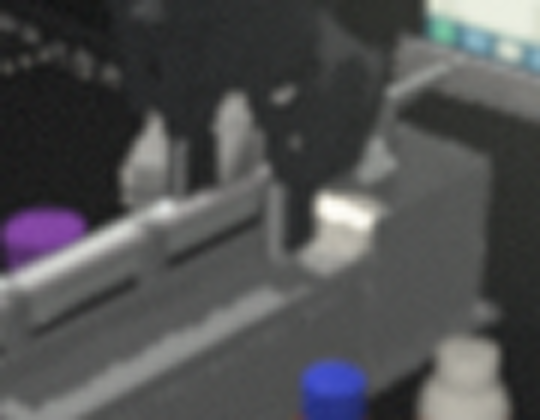

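The pot is at the edge, cap at (348,212), just ahead of the finger, with its rear still on the floor. I back off slightly, shift the finger 3 mm to -y for a squarer push, and continue.

```bash
python3 - <<'E'
from h import *
z=58.8
def go(x,y,v=.03):
    env.move_linear(P(x,y,z),Q,speed=v); s=env.state(); F=MM.T@np.array(s['contact_force'][:2])
    print(x,y,np.round((MM.T@(np.array(s['ee_pos'][:2])-T))*1000,1),F.round(1),round(s['contact_force'][2],1)); return F
go(-27,25);go(-27,21.5)
for x in (-23,-20,-17,-14):
    F=go(x,21.5)
    if abs(F[1])>10: print('stop'); break
env.wait(.4); st,h,f=pot(); print(env.state()['time_s'],cover())
a=cv2.resize(f['img'][165:235,280:370],None,fx=4.4,fy=5,interpolation=cv2.INTER_CUBIC)
w=optics.grab_frame("wrist")['img'][130:400,160:480]; w=cv2.resize(w,(400,350))
cv2.imwrite('pics/s7.png',np.hstack([a,w]))
E
```

```text
-27 25 [-26.6  24.9] [0.1 1.1] 6.9
-27 21.5 [-26.9  21.4] [0.6 2.1] 7.1
-23 21.5 [-23.2  21.3] [-3.6  1.5] 9.0
-20 21.5 [-20.3  21.4] [-3.4  1.6] 7.5
-17 21.5 [-17.3  21.4] [-3.8  1.5] 8.5
-14 21.5 [-14.3  21.4] [-3.8  1.6] 8.0
24.1833 0.7846481815684833
```

View pics/s7.png

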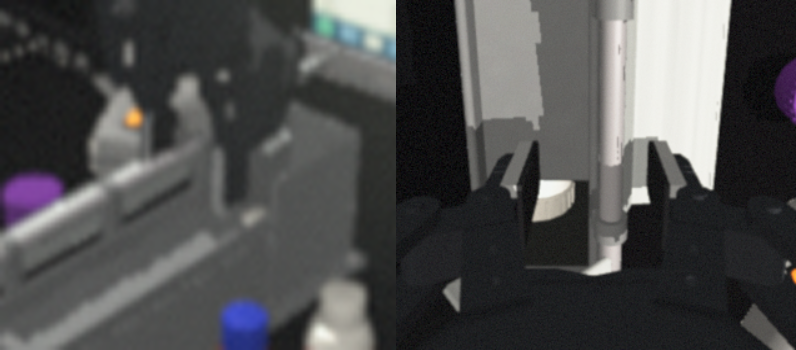

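The pot has dropped out of the scene view, and the wrist view shows its cap beyond the lane end at (555,200). I check its height.

```bash
python3 - <<'E'
from h import *
f=optics.grab_frame("wrist")
for u,v in((275,277),(285,275),(295,278),(280,284),(290,284),(298,284),(285,290),(280,296)):
    q=world(f,u,v);print(u,v,(MM.T@(q[:2]-T)*1000).round(1),(q[2]*1000).round(1),f['img'][v,u])
E
```

```text
275 277 [ 7.3 -1.9] 41.4 [238 244 241]
285 275 [7.5 3.5] 38.8 [242 246 244]
295 278 [11.8  9. ] 34.8 [143 157 160]
280 284 [12.6  0.6] 40.1 [173 186 192]
290 284 [14.1  6.2] 37.6 [155 169 176]
298 284 [17.6 10.5] 31.9 [167 180 186]
285 290 [16.8  3.3] 39.7 [169 180 186]
280 296 [19.3  0.6] 42.1 [168 182 187]
```

The pot is down in the hopper on its side, with its top at about 42 mm, so its centre is near 25 mm. I retreat, let the flap close gently, and come clear.

```bash
python3 - <<'E'
from h import *
env.move_linear(P(-60,26,58.8),Q,speed=.06)
for ph in (.55,.4,.2,0): 
    y,z=arc(ph); env.move_linear(P(-60,y-2,z+1),Q,speed=.05)
env.move_linear(P(-60,32,150),Q,speed=.12)
env.move_pose([0.50,0.02,0.30],[0,1,0,0]); env.wait(.5)
f=optics.grab_frame("wrist"); s=env.state(); print(s['time_s'],np.round(s['contact_force'],1))
v,u=np.mgrid[40:300:2,250:410:2];q=np.array([world(f,a,b) for a,b in zip(u.ravel(),v.ravel())])
st=np.c_[(q[:,:2]-T)@MM,q[:,2]]*1000
b=st[(st[:,0]<0)&(st[:,0]>-160)&(st[:,1]>55)&(st[:,1]<75)&(st[:,2]>50)&(st[:,2]<110)];print('cover',.7-np.arctan(np.polyfit(b[:,1],b[:,2],1)[0]))
cv2.imwrite('pics/end.png',f['img'])
E
```

```text
28.2583 [-0.4  0.4  0.1]
cover -0.0011121733280677892
```

View pics/end.png

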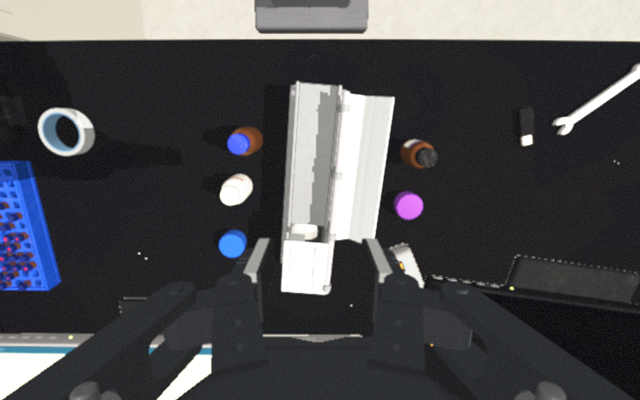

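The lane is empty and the flap is shut. The pot shows in the gap behind it at (303,231), and the bottles and other items are where they were. I do one depth check of the pot, then hand in.

```bash
python3 - <<'E'
from h import *
f=optics.grab_frame("wrist"); m=0
for v in (226,230,234,237):
    for u in (296,303,310,316):
        q=world(f,u,v);st=(MM.T@(q[:2]-T)*1000); print(u,v,st.round(0),(q[2]*1000).round(0)); 
        if -18<st[1]<18 and 2<st[0]<9: m=max(m,q[2])
print(m)
if 0<m<0.05: print(job.sign_off())
E
```

```text
296 226 [  6. -17.] 38.0
303 226 [ 3. -7.] 42.0
310 226 [4. 2.] 39.0
316 226 [ 6. 10.] 31.0
296 230 [ 12. -16.] 37.0
303 230 [ 9. -7.] 42.0
310 230 [10.  3.] 39.0
316 230 [13. 11.] 29.0
296 234 [  8. -15.] 59.0
303 234 [ 9. -6.] 57.0
310 234 [15.  3.] 40.0
316 234 [18. 11.] 30.0
296 237 [  9. -14.] 68.0
303 237 [ 9. -6.] 66.0
310 237 [20.  3.] 39.0
316 237 [33. 12.] 6.0
0.06828303649590478
```

The 57–68 mm readings are the flap's tongue. The pot itself tops out at 42 mm, so it lies on its side with its centre at about x = 13 mm, z = 24 mm.

```bash
python3 -c "
from h import *
print(job.sign_off())"
```

```text
the job is handed in; nothing more can be done
None
```

I posted the pot and handed the job in at about 28 s of the 40 s allowed: it lies on its side in the hopper with the flap shut and the arm clear. On the first push it slipped past the finger and tilted against the lane wall (about 50 N sideways), so I backed off, it settled upright, and I pushed it in squarely; I measured its height only roughly while it was tilted, and the hand-in gave no verdict.

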